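# Start the clamp bolt over the scraper

## Task

Slide the flat scraper blade-first into the slot of the red holder block until it is fully home and let go of it. Then start the holder's brass-headed clamp bolt by feel: turn it backward (anticlockwise seen from above) until you feel the thread drop, then forward (clockwise) one full turn, letting it sink. Finish while still holding the bolt head at that point, not screwed any deeper, with the scraper still home and the tin and the loose steel die blocks left where they are.

Things in the scene. Friction and masses are not known exactly. Their poses are not given: they have to be found in the camera images.
- holder: Red slotted block fixed to the bench, 80 x 80 mm, 42 mm high, with a steel boss (44 mm diameter, top at 65 mm) on it. Origin at the centre of its underside, on the bench. The slot opens in the face towards its -x and runs along +x. A white mark on its top beyond the boss lies in +x from the boss axis. Yaw varies.
- slot_mouth (a point): Centre of the slot's mouth, in the block's -x face, 11 mm above the bench. The slot is 38 mm wide, 12 mm high (from 5 to 17 mm above the bench) and 60 mm deep; x axis points into the slot, z up.
- slot_end (a point): Centre of the slot's closed end, 60 mm inside the mouth, same axes.
- boss_top (a point): Centre of the boss's top face on the bolt's axis, 65 mm above the bench, 30 mm in from the slot face; axes as the block. Once dropped, forward turning draws the bolt down 8 mm per turn, so it ends about 16 mm below its start after one turn (1 mm of play); the gripping hand must follow it down.
- scraper_grip (a point): Centre of the scraper's wooden handle, half-way up (11 mm above the bench). Handle 120 mm long (x), 24 wide (y), 22 high; x axis points to the blade. About 0.16 kg. It lies flat on the bench, and stays so when home: the blade is then half-way up the slot's height and the handle still rests on the bench.
- scraper_tip (a point): Middle of the blade's end, 130 mm ahead of the handle's centre, same axes. The steel blade is 30 mm wide, 5 mm thick, sticks out 70 mm from the handle, at mid-height of the handle. Fully home, the tip is at the slot's closed end and the handle stays 10 mm outside.
- clamp_bolt: Captive upright clamp bolt (0.2 kg), on the boss axis; slides and turns there, cannot be pulled out. Origin under its head, 30 mm above the boss top at the start; does not turn; axes as the block. At the thread drop it can fall nearly 8 mm by its weight or a light push; gripped, it sinks only as the hand follows.
- bolt_head (a point): Centre of the bolt's round knurled brass head, 32 mm diameter, 28 mm high, half-way up (44 mm above the boss top at the start); 16 mm shank below. x axis points along the black line on the head's top and turns with the bolt; it points to the white mark on the block (block's +x) when the turn reads 0.
- bolt_turn (a joint): Turn of the bolt in rad; grows forward (clockwise from above), 2 pi per turn. Starts between 0.6 and 2.6 with the thread resting on the boss's flat lip; forward turning from there jams at about 3. Turned backward, the thread comes off the lip at about 0 and the bolt can drop. Backward turning is stopped at about -0.5. Turns easily (under 0.1 N m) and stays where left.
- rod_can: Green tin, 70 mm diameter, 100 mm high, with filler rods; origin at the centre of its underside. Leave it alone.
- die_block_a: Loose dark steel die block 70 x 70 x 28 mm, to the robot's right; origin at the centre of its underside. Leave it alone.
- die_block_b: Loose dark steel die block 70 x 70 x 28 mm, beyond the holder; origin at the centre of its underside. Leave it alone.
Things that resemble listed ones, but are neither listed nor needed, are in the scene too. Of the things that look like the part that bears scraper_grip, take the one that is farthest to the robot's left at the start.

How it is judged (in metres and radians):
On the way, in this order (a step that is already met when the one before it is completed fails the run):
1. the scraper blade is home in the slot, bolt not yet turned down (x of scraper_tip in the frame of slot_end above -0.012 m and y of scraper_tip in the frame of slot_end between -0.006 and 0.006 m and z of scraper_tip in the frame of slot_end between -0.006 and 0.006 m and z of bolt_head in the frame of boss_top above 0.04 m), for 0.2 s.
2. the bolt has been turned backward until its thread dropped (value of joint bolt_turn below 0.5 rad and z of bolt_head in the frame of boss_top below 0.039 m), for 0.1 s.
3. the bolt has been turned forward one turn from the drop (value of joint bolt_turn between 5.4 and 6.9 rad and z of bolt_head in the frame of boss_top below 0.0315 m), for 0.2 s.
At the end, for the whole second after the job is handed in: The bolt is held between the fingers (over 2 N) at one turn forward from the drop (turn between 5.4 and 6.9 rad, head sunk by 12.5 to 19 mm in all); the scraper lies flat on the bench, released, its tip within 12 mm of the slot's closed end and within 6 mm of the slot's middle line (all of step 3 and z of bolt_head in the frame of boss_top above 0.025 m and contact force between the fingers and clamp_bolt above 2 N and x of scraper_tip in the frame of slot_end above -0.012 m and y of scraper_tip in the frame of slot_end between -0.006 and 0.006 m and angle between scraper_grip's own z axis and vertical below 0.1 rad and height (world z) of scraper_grip below 0.016 m); the arm keeps its last pose, push and grip.
It fails at once if the tin or a die block is disturbed (distance of any of rod_can, die_block_a, die_block_b from where it was at the start of the episode above 0.02 m).
It fails at once if the bolt is screwed more than 1.15 turns (value of joint bolt_turn above 7.2 rad).
It also fails if it takes over 72 s, if anything falls off the work surface, if the arm or the gripper's body presses on something with over 40 N, if the wrist force passes 120 N, or if a joint passes its speed limit or range.

## Robot

A 6-joint arm with a two-finger parallel gripper is mounted at the origin on the work surface. World frame = base frame: x ahead of the robot, y to its left, z up, the work surface at z = 0. Lengths are in m, angles in degrees, forces in N, time in s.
With the tool pointing down it reaches from about 0.25 to 0.725 m from the base axis. Payload 9.7 kg.
Tool frame: the origin (TCP) lies midway between the tips of the shut fingers; the grasp point (between the pads) lies 19 mm behind it (grip_point_offset is the distance from the TCP to the grasp point, in m); y points along the fingers, z is the direction in which the jaws open and shut, and the axes are right-handed (so a half turn about y gives the same grasp; the last joint's range is limited). The gripper opens to 85 mm and grips with 20 to 120 N. Pads are 22 mm wide; open, the fingers measure 114 mm over their backs; the gripper's body (76 mm by 85 mm) begins 54 mm behind the grasp point. The pads swing forward as they close: fully open they stand 13 mm farther back than shut.
Start: joints at [74.198, 4.979, 10.078, 95.1, 0, 90], TCP at [0.15, 0.529, 0.231] pointing down, gripper open.
Joint ranges: [-179.16, 179.16], [-48.56, 103.87], [-65.8, 70.77], [-126.05, 130.52], [-82.76, 87.17], [-180, 180]. Speed limits (degrees/s): [127.2, 127.2, 147.25, 180, 180, 180].

## Interface

Orientations are given as [roll, pitch, yaw] about the fixed x, y, z axes, in that order (R = Rz(yaw) Ry(pitch) Rx(roll)).
In Python, from workcell import get_obs, camera, job_done, grip_point_offset gives the robot as it stands.
- The arm moves only by the tool move_arm, never from a script. Its argument "deltas" is a list that holds one entry, the list of rows, each a list of 4 numbers: the shift along the tool's x, y, z in m, then the turn about the tool's y in degrees. A call has 1 to 5 rows; each row is the pose to reach, as a shift and turn from the pose commanded when the call began, along the tool's axes at that moment; what a row does not reach only later rows make up. A row lasts 1/10 s, in which the tool goes at most 50 mm and 8.59 degrees, less where a joint would pass 70% of its speed; a pose out of reach is approached as far as the arm can. A call with a gripper value outside its range is refused whole. "claw" is the finger opening in m, from 0 to 0.0854, set as the call begins (left out, the last holds). The fingers move at their own pace and stop on an object; "newtons" is the grip in N (left out, the last holds). Time passes only in rows, so rows that repeat a pose let the fingers close. It gives the time, the measured TCP pose, the force and the opening at its end, in the units of the state.
- get_obs(): the state, without advancing time (a new reading comes with each control period).
- camera(name): name is "scene" or "top"; returns a dict with "color" (400x640x3 uint8, blue, green, red), "range_z" (400x640 float32, m along the optical axis (not along the pixel's ray), 0 where there is no reading), "fx", "fy", "cx", "cy" (pixels), "T" (4x4, takes a point from camera to world coordinates). Camera axes: x right, y down, z forward; pixel columns grow to the right and rows downward; lengths in m; the calibration is good to about 2 mm. A picture is of the moment at which its call begins.
- job_done(): hands the job in, once; it reports no verdict.
The state is a dict: "time": time; "q": joint angles; "qd": joint speeds; "joint_efforts": joint torques, N m; "ee_pos": TCP position; "tcp_rot": TCP orientation; "wrist_force": force on the tool from outside, world axes, zero at the start; "torque": the same for the moment, N m; "opening": finger opening in m.
Only numpy, scipy, OpenCV 4.12 (cv2) and the standard library are available. Lean on these libraries where they do the work, as an engineer would, in place of code of your own. Each camera call takes 0.05 s, during which the arm holds its last target. There are 200 camera calls.

## Working session

There is one attempt and no reset: what is moved stays moved. The work goes in short steps, Python scripts to look and compute and a tool call to move; the robot and the scene stay as the last step left them, time stands still between calls to the robot, and variables do not carry over. Pictures are saved under pics/ and viewed, about 8 in all and at most 12, crops included, and the job is handed in when it is done.

Besides the shell and the picture viewer there is one more tool, called after ">>>" as name(argument=value, ...) on one line, values as JSON. move_arm: Moves the arm, as the interface text tells. Its arguments: {"type":"object","properties":{"deltas":{"type":"array"},"claw":{"type":"number"},"newtons":{"type":"number"}},"required":["deltas"]}

```bash
mkdir -p pics; ls
cat > h.py <<'E'
import numpy as np,cv2
from workcell import get_obs,camera,job_done,grip_point_offset
def w(c,u,v,z=None):
    u0,v0=int(round(u)),int(round(v)); T=np.array(c["T"])
    d=np.array([(u-c["cx"])/c["fx"],(v-c["cy"])/c["fy"],1.])
    if z is None:
        return T[:3,:3]@(d*c["range_z"][v0,u0])+T[:3,3]
    r=T[:3,:3]@d; return T[:3,3]+r*(z-T[2,3])/r[2]
E
python3 - <<'E'
from h import *
print(get_obs(),grip_point_offset)
for n in("top","scene"):
    c=camera(n); cv2.imwrite(f"pics/{n}0.png",c["color"]); print(n,c["fx"],c["cx"],c["cy"],np.round(c["T"],3).tolist())
E
```

```text
pics
{'time': 0.0, 'q': array([7.41990533e+01, 5.01224873e+00, 1.00331306e+01, 9.50998924e+01,
       6.67280650e-04, 8.99995996e+01]), 'qd': array([-0.02526728, -0.03633662,  0.00460368, -0.0325619 , -0.02701514,
        0.02298641]), 'joint_efforts': array([-4.09832501e-03, -5.20391357e+01,  4.64806151e+01,  1.61282031e-02,
       -2.64201080e-04, -7.03210802e-06]), 'ee_pos': array([0.14969473, 0.5289888 , 0.2305602 ]), 'tcp_rot': array([-9.00790105e+01,  6.67832196e-04, -1.58005472e+01]), 'wrist_force': array([-0.15327046,  0.8795431 , -0.49003516]), 'torque': array([0.00088383, 0.00894799, 0.03938234]), 'opening': 0.08532800158093742} 0.0187
top 380.906523116543 312.3174128677303 204.51837190237677 [[0.03, -0.994, 0.104, 0.378], [-0.999, -0.032, -0.016, -0.038], [0.019, -0.103, -0.994, 1.145], [0.0, 0.0, 0.0, 1.0]]
scene 467.29787171371794 319.6640056068594 195.991833583922 [[0.267, 0.667, -0.696, 1.338], [0.964, -0.17, 0.207, -0.277], [0.02, -0.726, -0.688, 0.89], [0.0, 0.0, 0.0, 1.0]]
```

View pics/top0.png

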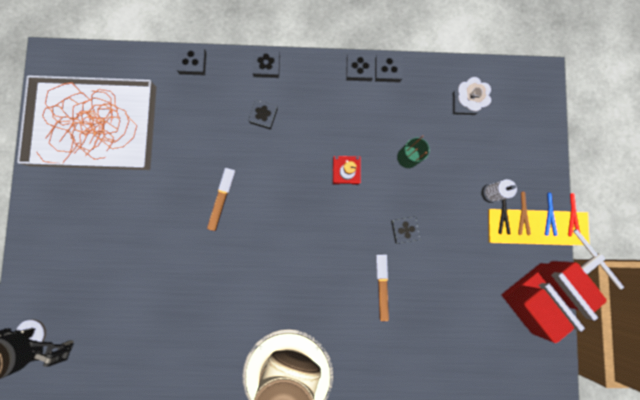

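View pics/scene0.png

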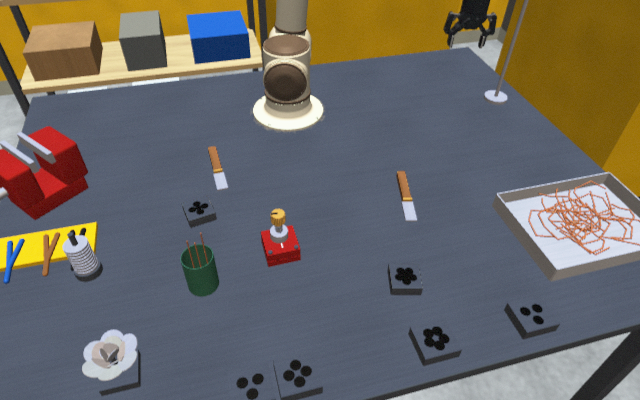

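Two scrapers are visible in the top view, at (221,200) and (383,288). World +y (robot's left) is image-left, so (221,200) is the one meant. I'll confirm with enlarged crops of it and the holder.

Run:
```python
from h import *
c=camera("top"); im=c["color"]
a=cv2.resize(im[160:240,185:250],None,fx=7,fy=7,interpolation=cv2.INTER_CUBIC)
b=cv2.resize(im[150:190,325:370],None,fx=7,fy=7,interpolation=cv2.INTER_CUBIC)
o=np.zeros((560,780,3),np.uint8); o[:560,:455]=a; o[:280,460:460+315]=b
cv2.imwrite("pics/crop1.png",o)
# scraper segmentation
hsv=cv2.cvtColor(im,cv2.COLOR_BGR2HSV)
m=cv2.inRange(hsv,(5,120,80),(20,255,255)); m[:160]=0;m[240:]=0;m[:,:190]=0;m[:,250:]=0
ys,xs=np.nonzero(m); P=np.array([w(c,x,y,.022)[:2] for x,y in zip(xs,ys)])
print("handle",len(P),cv2.minAreaRect(P.astype(np.float32)*1000),P.mean(0))
m=(im.min(2)>150); m[:160]=0;m[240:]=0;m[:,:190]=0;m[:,250:]=0
ys,xs=np.nonzero(m); P=np.array([w(c,x,y,.0135)[:2] for x,y in zip(xs,ys)])
print("blade",len(P),cv2.minAreaRect(P.astype(np.float32)*1000),P.mean(0))
s=camera("scene")
for nm,c,sl in(("top",c,(140,200,320,375)),("scene",s,(200,275,250,310))):
    hsv=cv2.cvtColor(c["color"],cv2.COLOR_BGR2HSV)
    m=cv2.inRange(hsv,(0,150,60),(6,255,255))|cv2.inRange(hsv,(174,150,60),(180,255,255))
    P=[]
    for y in range(sl[0],sl[1]):
        for x in range(sl[2],sl[3]):
            if m[y,x]:
                p=w(c,x,y)
                if .036<p[2]<.05:P.append(p)
    P=np.array(P); print(nm,"holder",len(P),P[:,2].mean(),cv2.minAreaRect(P[:,:2].astype(np.float32)*1000))
    B=[]
    for y in range(sl[0],sl[1]):
        for x in range(sl[2],sl[3]):
            p=w(c,x,y)
            if .115<p[2]<.14:B.append(p)
    B=np.array(B); print("head",len(B),B.mean(0) if len(B) else 0, cv2.minEnclosingCircle(B[:,:2].astype(np.float32)*1000) if len(B) else 0)
```

```text
handle 311 ((468.64599609375, 224.81997680664062), (23.18441390991211, 115.79326629638672), 75.79663848876953) [0.46865423 0.22484278]
blade 255 ((562.4605712890625, 203.62342834472656), (32.33907699584961, 71.16195678710938), 75.77332305908203) [0.56234948 0.20370514]
top holder 411 0.042064757148768485 ((601.6115112304688, -152.2655792236328), (79.83568572998047, 77.11018371582031), 0.9932944774627686)
head 117 [ 0.59067326 -0.15323149  0.12226578] ((591.3416748046875, -154.06227111816406), 17.430755615234375)
scene holder 560 0.04171446306078836 ((601.1032104492188, -155.31222534179688), (82.55559539794922, 79.42810821533203), 0.8654741644859314)
head 142 [ 0.59338702 -0.1553902   0.12173768] ((592.6395263671875, -156.2239227294922), 18.470121383666992)
```

View pics/crop1.png

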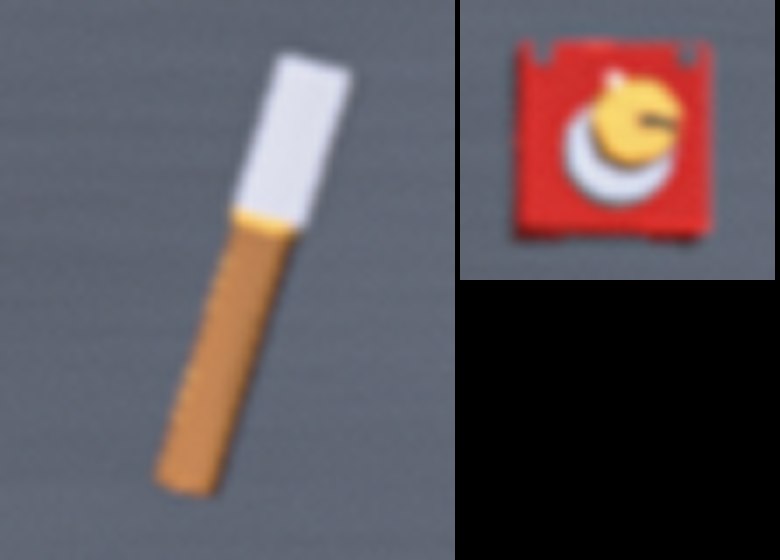

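The left crop shows the orange handle with a brass ferrule and the blade pointing up (+x). This is the leftmost scraper, at about (0.469, 0.225) with yaw of about -14°. The right crop shows the holder at yaw of about 1° with its mark to +x. The line on the bolt points right and slightly down, which reads about 1.75 rad.

>>> move_arm(deltas=[[[0.03,0.015,-0.016,0],[0.075,0.03,-0.04,0],[0.12,0.045,-0.063,0],[0.16,0.06,-0.085,0],[0.195,0.075,-0.103,0]]], claw=0.055)

```text
time: 0.7
ee_pos: [0.3104, 0.3754, 0.1558]
tcp_rot: [-90.0, -0.0, -15.8]
wrist_force: [1.6, 0.5, -0.3]
opening: 0.0552
```

>>> move_arm(deltas=[[[0.04,0.015,-0.021,-1],[0.08,0.03,-0.042,-1.8],[0.12,0.05,-0.063,-1.8],[0.165,0.068,-0.088,-1.8],[0.195,0.075,-0.103,-1.8]]])

```text
time: 1.2
ee_pos: [0.4696, 0.2224, 0.0797]
tcp_rot: [-90.1, 0.1, -14.1]
wrist_force: [0.5, 0.7, 0.8]
opening: 0.0546
```

```bash
cat >> h.py <<'E'
def rel(x,y,z,yaw=None):
    "tool-axis shift from measured pose to world TCP target; turn to yaw"
    o=get_obs(); p=o["ee_pos"]; a=np.radians(o["tcp_rot"][2]); d=np.array([x,y,z])-p
    print("t",o["time"],"tcp",p.round(4),"rot",o["tcp_rot"].round(2),"q6",o["q"][5].round(1),"F",o["wrist_force"].round(1),"open",round(o["opening"],4))
    print("rel",np.round([d[0]*np.cos(a)+d[1]*np.sin(a),-d[2],-d[0]*np.sin(a)+d[1]*np.cos(a), 0 if yaw is None else o["tcp_rot"][2]-yaw],4))
E
python3 - <<'E'
from h import *
rel(.4686,.2248,.003,-14)
# scraper from scene camera
c=camera("scene"); im=c["color"]
hsv=cv2.cvtColor(im,cv2.COLOR_BGR2HSV)
m=cv2.inRange(hsv,(5,120,60),(20,255,255)); k=np.zeros_like(m);k[165:225,385:425]=1;m*=k
ys,xs=np.nonzero(m); P=np.array([w(c,x,y) for x,y in zip(xs,ys)]);P=P[(P[:,2]>.015)&(P[:,2]<.03)]
print(len(P),P.mean(0),cv2.minAreaRect(P[:,:2].astype(np.float32)*1000))
E
```

```text
t 1.2 tcp [0.4696 0.2224 0.0797] rot [-9.007e+01  7.000e-02 -1.405e+01] q6 39.4 F [0.5 0.7 0.8] open 0.0546
rel [-0.0016  0.0767  0.002  -0.0546]
251 [0.47562765 0.22200218 0.02166876] ((473.0460205078125, 222.8248291015625), (24.567859649658203, 119.44426727294922), 76.93798828125)
```

>>> move_arm(deltas=[[[0,0.025,0.001,0],[0,0.05,0.001,0],[0,0.065,0.001,0],[0,0.073,0.001,0],[0,0.076,0.001,0]]])

```text
time: 1.75
ee_pos: [0.4689, 0.2258, 0.0048]
tcp_rot: [-90.0, 0.0, -14.0]
wrist_force: [0.7, 0.3, -0.3]
opening: 0.0551
```

>>> move_arm(deltas=[[[0,0,0,0],[0,0,0,0],[0,0,0,0],[0,0,0,0],[0,0,0,0]]], claw=0.0, newtons=50)

```text
time: 2.25
ee_pos: [0.4699, 0.2262, 0.0066]
tcp_rot: [-89.9, -0.1, -14.0]
wrist_force: [-0.7, 0.9, 6.5]
opening: 0.0227
```

>>> move_arm(deltas=[[[0,0,0,0],[0,-0.01,0,0],[0,-0.025,0,0],[0,-0.04,0,0],[0,-0.04,0,0]]])

```text
time: 2.75
ee_pos: [0.4706, 0.2264, 0.0484]
tcp_rot: [-89.8, -0.2, -14.0]
wrist_force: [1.2, -1.6, -1.4]
opening: 0.0228
```

Run:
```python
from h import *
rel(.42,-.155,.045,1)
```

```text
t 2.75 tcp [0.4706 0.2264 0.0484] rot [-89.84  -0.19 -14.  ] q6 39.7 F [ 1.2 -1.6 -1.4] open 0.0228
rel [ 4.32000e-02  3.40000e-03 -3.82300e-01 -1.50039e+01]
```

>>> move_arm(deltas=[[[0,0,-0.03,0],[0,0,-0.07,0],[0.01,0,-0.11,0],[0.02,0,-0.155,0],[0.02,0,-0.2,0]]])

```text
time: 3.25
ee_pos: [0.4404, 0.0253, 0.0455]
tcp_rot: [-90.0, -0.1, -14.0]
wrist_force: [0.3, 0.5, -1.2]
opening: 0.0223
```

>>> move_arm(deltas=[[[0,0,-0.04,-4],[0,0,-0.085,-8],[0.005,0,-0.13,-12],[0.01,0,-0.16,-15],[0.01,0,-0.18,-15]]])

```text
time: 3.75
ee_pos: [0.406, -0.1524, 0.0454]
tcp_rot: [-90.0, -0.0, 1.0]
wrist_force: [0.2, -0.7, -1.9]
opening: 0.0228
```

>>> move_arm(deltas=[[[0,0.015,0,0],[0,0.025,0,0],[0,0.03,0,0],[0,0.03,0,0],[0,0.03,0,0]]])

```text
time: 4.25
ee_pos: [0.4065, -0.1498, 0.0155]
tcp_rot: [-90.0, -0.0, 1.0]
wrist_force: [0.2, -0.3, -0.6]
opening: 0.023
```

Run:
```python
from h import *
rel(.42,-.155,.007,1)
c=camera("top"); im=c["color"]; cv2.imwrite("pics/t2.png",cv2.resize(im[140:270,290:420],None,fx=4.6,fy=4.6,interpolation=cv2.INTER_CUBIC))
c=camera("scene"); im=c["color"]; cv2.imwrite("pics/s2.png",cv2.resize(im[130:280,220:370],None,fx=4,fy=4,interpolation=cv2.INTER_CUBIC))
```

```text
t 4.25 tcp [ 0.4065 -0.1498  0.0155] rot [-9.00e+01 -1.00e-02  1.05e+00] q6 -21.3 F [ 0.2 -0.3 -0.6] open 0.023
rel [ 0.0134  0.0085 -0.0054  0.0479]
```

View pics/t2.png

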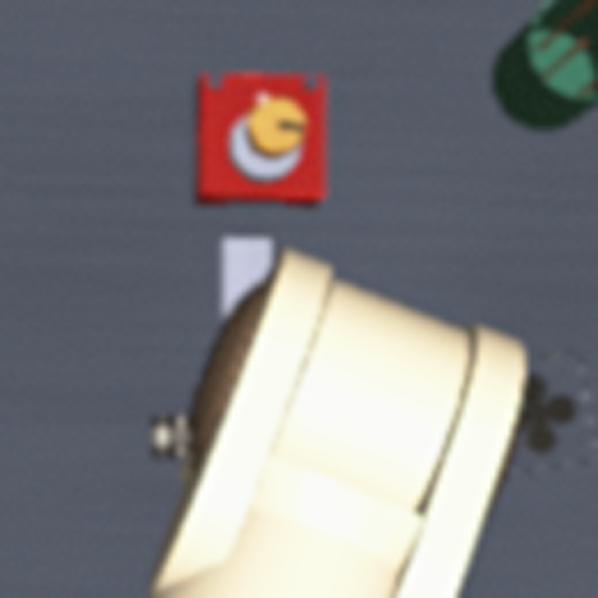

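View pics/s2.png

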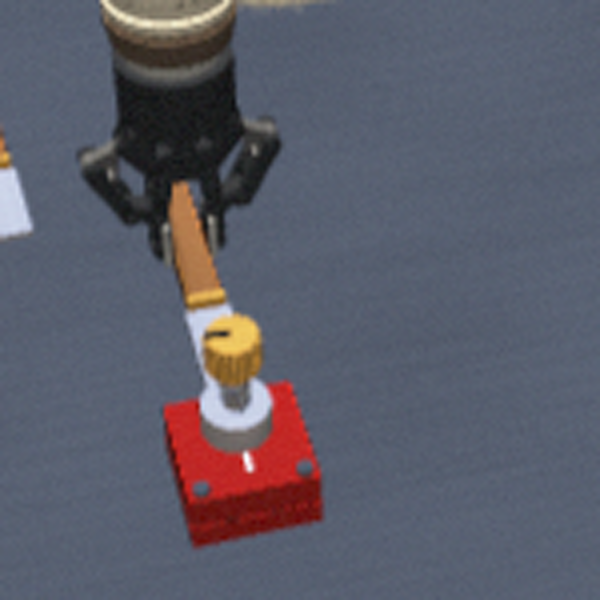

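The scraper is held level, with its blade end edge at (222..273, 238) and the holder's front edge at about (197..327, 200). It needs a shift to -y.

Run:
```python
from h import *
c=camera("top"); im=c["color"]
# blade
m=(im.min(2)>140)
k=np.zeros_like(m);k[190:206,335:351]=1;m&=k
for v in range(190,208):
    r=np.nonzero(m[v])[0]
    if len(r): print(v,r.min(),r.max(), w(c,r.min()-.5,v,.018).round(4)[:2], w(c,r.max()+.5,v,.018).round(4)[:2], w(c,r.mean(),v)[2].round(4))
hsv=cv2.cvtColor(im,cv2.COLOR_BGR2HSV)
m=cv2.inRange(hsv,(0,150,110),(6,255,255))|cv2.inRange(hsv,(174,150,110),(180,255,255))
for v in range(154,187,4):
    r=np.nonzero(m[v,325:370])[0]+325
    if len(r): a,b=w(c,r.min()-.5,v,.042),w(c,r.max()+.5,v,.042);print(v,r.min(),r.max(),a[:2].round(4),b[:2].round(4),((a+b)/2)[:2].round(4))
s=camera("scene");im=s["color"]
# scene: blade pts and holder top pts by depth
B=[];H=[]
hsv=cv2.cvtColor(im,cv2.COLOR_BGR2HSV)
for v in range(195,275):
  for u in range(255,305):
    p=w(s,u,v)
    if .036<p[2]<.048 and hsv[v,u,1]>150:H.append(p)
    if .011<p[2]<.03 and im[v,u].min()>130:B.append(p)
B=np.array(B);H=np.array(H)
print(len(B),cv2.minAreaRect(B[:,:2].astype(np.float32)*1000) if len(B) else 0,B.mean(0)if len(B) else 0,"H",cv2.minAreaRect(H[:,:2].astype(np.float32)*1000))
```

```text
192 339 348 [ 0.5354 -0.1333] [ 0.5363 -0.1632] 0.0222
193 339 348 [ 0.5323 -0.1333] [ 0.5333 -0.1633] 0.0222
194 339 348 [ 0.5293 -0.1334] [ 0.5303 -0.1633] 0.0178
195 339 348 [ 0.5263 -0.1335] [ 0.5273 -0.1634] 0.0215
196 339 348 [ 0.5233 -0.1336] [ 0.5243 -0.1635] 0.0262
197 339 348 [ 0.5203 -0.1336] [ 0.5213 -0.1635] 0.0241
198 339 348 [ 0.5173 -0.1337] [ 0.5183 -0.1636] 0.0192
199 339 347 [ 0.5143 -0.1338] [ 0.5151 -0.1607] 0.0253
200 339 350 [ 0.5113 -0.1338] [ 0.5124 -0.1697] 0.018
201 338 350 [ 0.5082 -0.1309] [ 0.5094 -0.1697] 0.023
202 338 350 [ 0.5052 -0.131 ] [ 0.5064 -0.1698] 0.0218
203 338 350 [ 0.5022 -0.1311] [ 0.5034 -0.1699] 0.0207
204 338 350 [ 0.4992 -0.1311] [ 0.5004 -0.1699] 0.457
205 338 350 [ 0.4962 -0.1312] [ 0.4974 -0.17  ] 0.4675
158 333 355 [ 0.6327 -0.1112] [ 0.635  -0.1793] [ 0.6338 -0.1452]
162 333 359 [ 0.6207 -0.1115] [ 0.6234 -0.1913] [ 0.622  -0.1514]
166 333 359 [ 0.6087 -0.1118] [ 0.6114 -0.1915] [ 0.61   -0.1517]
170 333 359 [ 0.5967 -0.1121] [ 0.5994 -0.1917] [ 0.5981 -0.1519]
174 333 359 [ 0.5848 -0.1124] [ 0.5875 -0.1919] [ 0.5861 -0.1522]
178 333 359 [ 0.5729 -0.1127] [ 0.5755 -0.1921] [ 0.5742 -0.1524]
182 334 359 [ 0.5611 -0.1159] [ 0.5636 -0.1923] [ 0.5624 -0.1541]
64 ((500.138916015625, -149.34217834472656), (66.56831359863281, 29.66310691833496), 0.5420358180999756) [ 0.48576932 -0.15587295  0.02282464] H ((603.1201782226562, -155.29270935058594), (81.86212921142578, 80.00863647460938), 1.7241843938827515)
```

>>> move_arm(deltas=[[[0,0.003,-0.003,-0.3],[0,0.006,-0.0055,-0.5],[0,0.008,-0.0055,-0.5],[0,0.008,-0.0055,-0.5],[0,0.008,-0.0055,-0.5]]])

```text
time: 4.95
ee_pos: [0.4063, -0.1557, 0.0072]
tcp_rot: [-90.0, 0.0, 1.5]
wrist_force: [-0.2, -0.7, -1.6]
opening: 0.0231
```

>>> move_arm(deltas=[[[0.008,0,0,0],[0.016,0,0,0],[0.024,0,0,0],[0.032,0,0,0],[0.04,0,0,0]]])

```text
time: 5.45
ee_pos: [0.4473, -0.1546, 0.0072]
tcp_rot: [-90.0, 0.0, 1.5]
wrist_force: [-0.6, -0.4, -0.7]
opening: 0.0228
```

Run:
```python
from h import *
rel(.4915,-.155,.007,1)
c=camera("top"); im=c["color"]
cv2.imwrite("pics/t3.png",cv2.resize(im[150:215,310:385],None,fx=8,fy=8,interpolation=cv2.INTER_CUBIC))
```

```text
t 5.45 tcp [ 0.4473 -0.1546  0.0072] rot [-9.00e+01  1.00e-02  1.51e+00] q6 -20.6 F [-0.6 -0.4 -0.7] open 0.0228
rel [ 4.420e-02  2.000e-04 -1.600e-03  5.105e-01]
```

View pics/t3.png

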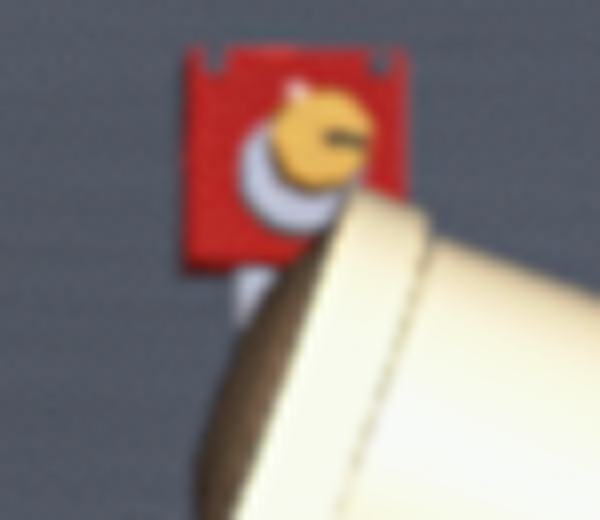

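>>> move_arm(deltas=[[[0.008,0,-0.001,0.2],[0.016,0,-0.001,0.2],[0.024,0,-0.0015,0.2],[0.03,0,-0.0015,0.2],[0.036,0,-0.0015,0.2]]])

```text
time: 6.0
ee_pos: [0.483, -0.1552, 0.0073]
tcp_rot: [-90.0, 0.0, 1.3]
wrist_force: [0.7, -0.6, -0.9]
opening: 0.0229
```

>>> move_arm(deltas=[[[0.001,0,0,0],[0.002,0,0,0],[0.003,0,0,0],[0.004,0,0,0],[0.005,0,0,0]]])

```text
time: 6.5
ee_pos: [0.4874, -0.1551, 0.0074]
tcp_rot: [-90.0, -0.0, 1.3]
wrist_force: [0.7, 0.6, -2.5]
opening: 0.0229
```

>>> move_arm(deltas=[[[0.001,0,0,0],[0.002,0,0,0],[0.003,0,0,0],[0.004,0,0,0],[0.004,0,0,0]]])

```text
time: 7.0
ee_pos: [0.4912, -0.155, 0.0071]
tcp_rot: [-90.0, 0.0, 1.3]
wrist_force: [-1.7, -0.1, -1.1]
opening: 0.0231
```

Run:
```python
from h import *
rel(.4915,-.155,.007,1)
```

```text
t 7.0 tcp [ 0.4912 -0.155   0.0071] rot [-9.0e+01  4.0e-02  1.3e+00] q6 -18.8 F [-1.7 -0.1 -1.1] open 0.0231
rel [ 3.00e-04  1.00e-04 -0.00e+00  2.98e-01]
```

>>> move_arm(deltas=[[[0.001,0,0,0],[0.002,0,0,0],[0.003,0,0,0],[0.003,0,0,0]]])

```text
time: 7.4
ee_pos: [0.4913, -0.1548, 0.0066]
tcp_rot: [-90.0, 0.4, 1.3]
wrist_force: [-16.3, 0.1, 5.7]
opening: 0.0228
```

Run:
```python
from h import *
rel(.4915,-.155,.007,1)
```

```text
t 7.4 tcp [ 0.4913 -0.1548  0.0066] rot [-89.98   0.37   1.26] q6 -18.7 F [-16.3   0.1   5.7] open 0.0228
rel [ 2.000e-04 -4.000e-04 -2.000e-04  2.617e-01]
```

The blade bottomed out (-16 N along x, at the expected 0.491). I'll relax the push, lower 1 mm, release and lift.

>>> move_arm(deltas=[[[-0.002,0,0,0],[-0.0025,0.001,0,0],[-0.0025,0.001,0,0]]])

```text
time: 7.7
ee_pos: [0.4913, -0.155, 0.0065]
tcp_rot: [-90.0, 0.1, 1.3]
wrist_force: [-7.3, 1.2, 3.5]
opening: 0.0231
```

>>> move_arm(deltas=[[[0,0,0,0],[0,0,0,0],[0,0,0,0],[0,0,0,0],[0,0,0,0]]], claw=0.055)

```text
time: 8.2
ee_pos: [0.4921, -0.155, 0.0063]
tcp_rot: [-90.0, -0.0, 1.3]
wrist_force: [-0.5, -0.5, 0.4]
opening: 0.055
```

>>> move_arm(deltas=[[[0,-0.02,0,0],[0,-0.05,0,0],[0,-0.09,0,0],[0,-0.13,0,0],[0,-0.17,0,0]]])

```text
time: 8.7
ee_pos: [0.4918, -0.1549, 0.1779]
tcp_rot: [-90.0, -0.0, 1.3]
wrist_force: [0.9, 0.1, -0.2]
opening: 0.0552
```

Run:
```python
from h import *
rel(.4915,-.155,.007,1)
c=camera("scene"); im=c["color"]
cv2.imwrite("pics/s4.png",cv2.resize(im[140:280,210:340],None,fx=4.2,fy=4.2,interpolation=cv2.INTER_CUBIC))
B=[]
for v in range(195,240):
  for u in range(255,305):
    p=w(c,u,v)
    if .105<p[2]<.14:B.append(p)
B=np.array(B);print(B.mean(0),B[:,:2].min(0),B[:,:2].max(0),B[:,2].max(),cv2.minEnclosingCircle(B[:,:2].astype(np.float32)*1000))
```

```text
t 8.7 tcp [ 0.4918 -0.1549  0.1779] rot [-9.0e+01 -1.0e-02  1.3e+00] q6 -18.8 F [ 0.9  0.1 -0.2] open 0.0552
rel [-3.000e-04  1.709e-01 -1.000e-04  2.997e-01]
[ 0.59560848 -0.1559246   0.11899581] [ 0.57377296 -0.17186905] [ 0.60854763 -0.13967408] 0.1256810456300973 ((591.66455078125, -154.8292694091797), 18.080703735351562)
```

View pics/s4.png

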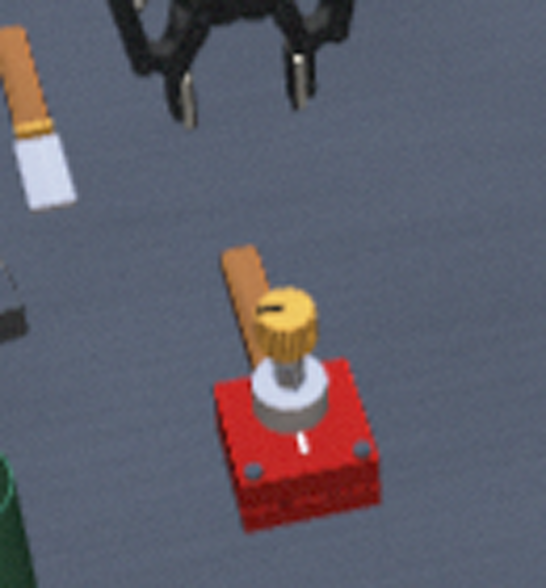

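The scraper lies released and home in the slot; the bolt line is still at about 1.7 rad. I'll grasp the bolt with q6 at about -60 so that one grip covers about 110° back and about 345° forward.

>>> move_arm(deltas=[[[0.02,0,0,-8],[0.045,0,-0.001,-16],[0.07,0,-0.002,-24],[0.09,0,-0.002,-32],[0.1,0,-0.002,-40]]])

```text
time: 9.25
ee_pos: [0.5934, -0.1546, 0.1754]
tcp_rot: [-90.0, 0.0, 41.6]
wrist_force: [0.3, 0.0, 0.1]
opening: 0.055
```

>>> move_arm(deltas=[[[0,0,0,-4],[0,0.02,0,-4],[0,0.05,0,-4],[0,0.075,0,-4],[0,0.086,0,-4]]])

```text
time: 9.75
ee_pos: [0.5909, -0.1544, 0.0874]
tcp_rot: [-89.8, 0.1, 45.3]
wrist_force: [-0.0, -0.6, 0.9]
opening: 0.0554
```

Run:
```python
from h import *
rel(.592,-.1545,.091)
```

```text
t 9.75 tcp [ 0.5909 -0.1544  0.0874] rot [-89.83   0.1   45.3 ] q6 -59.9 F [-0.  -0.6  0.9] open 0.0554
rel [ 0.0008 -0.0036 -0.0009  0.    ]
```

>>> move_arm(deltas=[[[0,-0.001,0,0],[0,-0.001,0,0],[0,-0.001,0,0],[0,-0.001,0,0],[0,-0.001,0,0]]], claw=0.0, newtons=30)

```text
time: 10.25
ee_pos: [0.5918, -0.1545, 0.0923]
tcp_rot: [-90.0, -0.0, 45.3]
wrist_force: [-4.5, 2.1, -1.1]
opening: 0.0314
```

>>> move_arm(deltas=[[[0,0,0,0],[0,0,0,0]]])

```text
time: 10.45
ee_pos: [0.5918, -0.1545, 0.0923]
tcp_rot: [-90.0, -0.0, 45.3]
wrist_force: [-4.3, 2.8, -0.5]
opening: 0.0304
```

Run:
```python
from h import *
rel(.592,-.1545,.091)
```

```text
t 10.45 tcp [ 0.5918 -0.1545  0.0923] rot [-8.999e+01 -1.000e-02  4.531e+01] q6 -59.9 F [-4.3  2.8 -0.5] open 0.0304
rel [ 0.0001  0.0013 -0.0001  0.    ]
```

>>> move_arm(deltas=[[[0,0,0.001,-8],[0,0,0.001,-16],[0,0,0.001,-24],[0,0,0.001,-32],[0,0,0.001,-40]]])

```text
time: 10.95
ee_pos: [0.592, -0.1546, 0.0926]
tcp_rot: [-90.1, 0.1, 85.6]
wrist_force: [-0.6, -1.5, -2.3]
opening: 0.0312
```

>>> move_arm(deltas=[[[0,0,0,-8],[0,0,0,-16],[0,0,0,-24],[0,0,0,-32],[0,0,0,-40]]])

```text
time: 11.45
ee_pos: [0.5922, -0.1544, 0.0927]
tcp_rot: [-90.1, 0.1, 125.6]
wrist_force: [-0.1, -0.3, -3.1]
opening: 0.0311
```

Run:
```python
from h import *
rel(.592,-.1545,.091); print(get_obs()["torque"])
c=camera("scene"); im=c["color"]
cv2.imwrite("pics/s5.png",cv2.resize(im[150:280,210:340],None,fx=4.2,fy=4.2,interpolation=cv2.INTER_CUBIC))
```

```text
t 11.45 tcp [ 0.5922 -0.1544  0.0927] rot [-9.0090e+01  1.2000e-01  1.2562e+02] q6 -140.2 F [-0.1 -0.3 -3.1] open 0.0311
rel [0.0001 0.0017 0.0002 0.    ]
[-0.07701034 -0.15113556 -0.00015411]
```

View pics/s5.png

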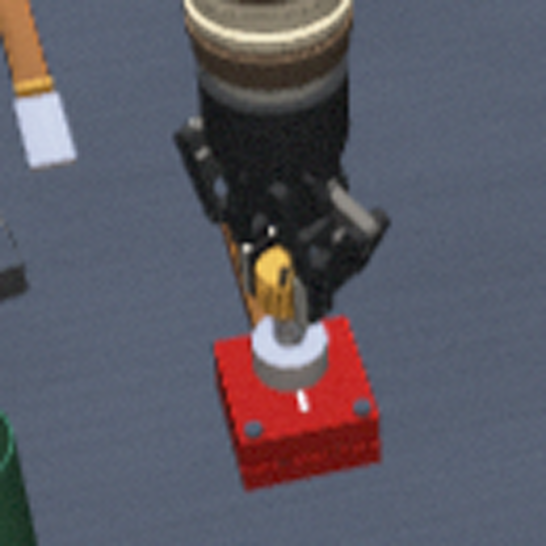

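The head is gripped and turning with the hand; its black line now points almost at the white mark. I'll turn a bit more and feel downward.

>>> move_arm(deltas=[[[0,0,0,-6],[0,0,0,-12],[0,0,0,-18],[0,0,0,-22],[0,0,0,-22]]])

```text
time: 12.0
ee_pos: [0.5922, -0.1543, 0.0924]
tcp_rot: [-90.0, 0.1, 147.2]
wrist_force: [2.3, -0.2, -1.8]
opening: 0.031
```

>>> move_arm(deltas=[[[0,0.001,0,0],[0,0.002,0,0],[0,0.003,0,0],[0,0.003,0,0]]])

```text
time: 12.4
ee_pos: [0.5922, -0.1543, 0.0886]
tcp_rot: [-90.0, 0.1, 147.2]
wrist_force: [5.8, -1.9, -1.3]
opening: 0.0313
```

Run:
```python
from h import *
rel(.592,-.1545,.091); print(get_obs()["torque"])
```

```text
t 12.4 tcp [ 0.5922 -0.1543  0.0886] rot [-9.0040e+01  1.2000e-01  1.4717e+02] q6 -161.8 F [ 5.8 -1.9 -1.3] open 0.0313
rel [ 0.     -0.0024  0.0003  0.    ]
[-0.28913941 -1.19111178 -0.01821151]
```

It sinks freely, so the thread is off the lip. I'll follow it down.

>>> move_arm(deltas=[[[0,0.001,0,0],[0,0.002,0,0],[0,0.003,0,0],[0,0.0035,0,0],[0,0.0035,0,0]]])

```text
time: 12.9
ee_pos: [0.5922, -0.1543, 0.0851]
tcp_rot: [-90.0, 0.1, 147.2]
wrist_force: [5.8, -1.4, -3.2]
opening: 0.0309
```

Run:
```python
from h import *
rel(.592,-.1545,.091); print(get_obs()["torque"])
```

```text
t 12.9 tcp [ 0.5922 -0.1543  0.0851] rot [-9.0040e+01  1.1000e-01  1.4718e+02] q6 -161.8 F [ 5.8 -1.4 -3.2] open 0.0309
rel [ 0.     -0.0059  0.0003  0.    ]
[-0.23386551 -1.2128408  -0.0603446 ]
```

Dropped about 7.3 mm with no resistance. Now forward 336° in calls of 42°, following down about 0.9 mm per call.

>>> move_arm(deltas=[[[-0.0006,0.0002,-0.0004,8.4],[-0.0006,0.0004,-0.0004,16.8],[-0.0006,0.0006,-0.0004,25.2],[-0.0006,0.0008,-0.0004,33.6],[-0.0006,0.0009,-0.0004,42]]])

```text
time: 13.4
ee_pos: [0.592, -0.1544, 0.084]
tcp_rot: [-90.0, 0.0, 104.8]
wrist_force: [2.2, -3.2, -1.3]
opening: 0.031
```

>>> move_arm(deltas=[[[0,0.0002,0,8.4],[0,0.0004,0,16.8],[0,0.0006,0,25.2],[0,0.0008,0,33.6],[0,0.0009,0,42]]])

```text
time: 13.9
ee_pos: [0.5918, -0.1545, 0.083]
tcp_rot: [-90.0, 0.1, 62.8]
wrist_force: [0.8, -2.8, -2.5]
opening: 0.031
```

Run:
```python
from h import *
rel(.592,-.1545,.091); print(get_obs()["torque"])
```

```text
t 13.9 tcp [ 0.5918 -0.1545  0.083 ] rot [-9.001e+01  5.000e-02  6.281e+01] q6 -77.4 F [ 0.8 -2.8 -2.5] open 0.031
rel [ 0.0001 -0.008  -0.0002  0.    ]
[-0.51614122 -0.25995276  0.06380809]
```

Running smoothly.

>>> move_arm(deltas=[[[0,0.0002,0,8.4],[0,0.0004,0,16.8],[0,0.0006,0,25.2],[0,0.0008,0,33.6],[0,0.0009,0,42]]])

```text
time: 14.4
ee_pos: [0.5916, -0.1543, 0.082]
tcp_rot: [-90.0, 0.1, 20.8]
wrist_force: [0.6, -1.4, -2.0]
opening: 0.0306
```

>>> move_arm(deltas=[[[0,0.0002,0,8.4],[0,0.0004,0,16.8],[0,0.0006,0,25.2],[0,0.0008,0,33.6],[0,0.0009,0,42]]])

```text
time: 14.9
ee_pos: [0.5916, -0.1541, 0.081]
tcp_rot: [-90.0, 0.0, -21.2]
wrist_force: [0.5, 0.2, -1.8]
opening: 0.0311
```

>>> move_arm(deltas=[[[0,0.0002,0,8.4],[0,0.0004,0,16.8],[0,0.0006,0,25.2],[0,0.0008,0,33.6],[0,0.0009,0,42]]])

```text
time: 15.4
ee_pos: [0.5917, -0.1539, 0.0801]
tcp_rot: [-90.0, 0.0, -63.2]
wrist_force: [0.9, 0.6, -1.7]
opening: 0.031
```

Run:
```python
from h import *
rel(.592,-.1545,.091); print(get_obs()["torque"])
```

```text
t 15.4 tcp [ 0.5917 -0.1539  0.0801] rot [-9.003e+01  2.000e-02 -6.316e+01] q6 48.6 F [ 0.9  0.6 -1.7] open 0.031
rel [ 0.0006 -0.0109 -0.      0.    ]
[ 0.04394068 -0.09633763  0.05715048]
```

>>> move_arm(deltas=[[[0,0.0002,0,8.4],[0,0.0004,0,16.8],[0,0.0006,0,25.2],[0,0.0008,0,33.6],[0,0.0009,0,42]]])

```text
time: 15.9
ee_pos: [0.5919, -0.1538, 0.0794]
tcp_rot: [-90.0, 0.0, -105.2]
wrist_force: [2.3, 0.5, -0.9]
opening: 0.031
```

>>> move_arm(deltas=[[[0,0.0002,0,8.4],[0,0.0004,0,16.8],[0,0.0006,0,25.2],[0,0.0008,0,33.6],[0,0.0009,0,42]]])

```text
time: 16.4
ee_pos: [0.5921, -0.1539, 0.0785]
tcp_rot: [-90.0, 0.0, -147.2]
wrist_force: [2.5, -1.8, -1.5]
opening: 0.0313
```

>>> move_arm(deltas=[[[0,0.0002,0,8.4],[0,0.0004,0,16.8],[0,0.0006,0,25.2],[0,0.0008,0,33.6],[0,0.0009,0,40]]])

```text
time: 16.9
ee_pos: [0.5922, -0.1541, 0.0777]
tcp_rot: [-90.0, 0.0, 172.8]
wrist_force: [3.5, -1.1, -2.3]
opening: 0.0313
```

Run:
```python
from h import *
rel(.592,-.1545,.091); print(get_obs()["torque"])
c=camera("scene"); im=c["color"]
cv2.imwrite("pics/s6.png",cv2.resize(im[150:280,210:340],None,fx=4.2,fy=4.2,interpolation=cv2.INTER_CUBIC))
```

```text
t 16.9 tcp [ 0.5922 -0.1541  0.0777] rot [-8.9990e+01  3.0000e-02  1.7285e+02] q6 172.6 F [ 3.5 -1.1 -2.3] open 0.0313
rel [ 0.0002 -0.0133  0.0004  0.    ]
[-0.16668462 -0.58736965 -0.0034185 ]
```

View pics/s6.png

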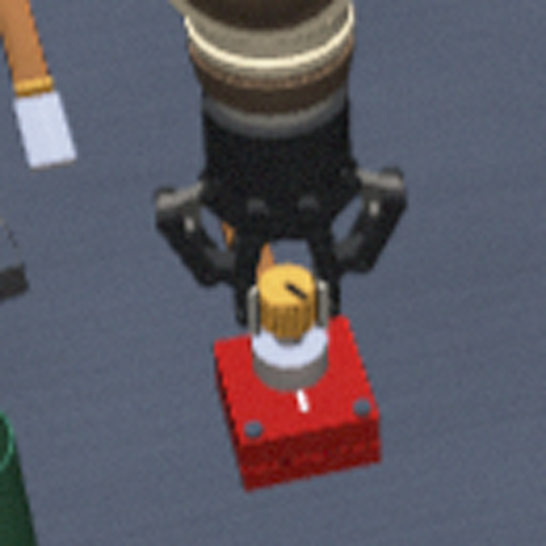

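The line is about 27° short of the white mark after nearly a full turn (about 5.8 rad). The head has sunk about 14.7 mm, is still gripped, and the handle is where it was. I'll hold briefly, then hand in.

>>> move_arm(deltas=[[[0,0,0,0],[0,0,0,0],[0,0,0,0],[0,0,0,0],[0,0,0,0]]])

```text
time: 17.45
ee_pos: [0.5922, -0.1541, 0.0777]
tcp_rot: [-90.0, 0.0, 173.3]
wrist_force: [4.4, -2.5, -2.0]
opening: 0.0315
```

Run:
```python
from h import *
rel(.592,-.1545,.0777)
print(job_done())
```

```text
t 17.45 tcp [ 0.5922 -0.1541  0.0777] rot [-8.9990e+01  3.0000e-02  1.7334e+02] q6 172.1 F [ 4.4 -2.5 -2. ] open 0.0315
rel [0.0001 0.     0.0004 0.    ]
the job is handed in; nothing more can be done
None
```

The job is handed in at 17.45 s. The leftmost scraper is in the slot, and the hand is still gripping the bolt, about one turn forward from the thread drop. No verdict came back, so these are my own readings.

- **Scraper:** I slid it in until it met the closed end, with about 16 N of resistance at the expected position, then released it. A picture right afterwards showed it flat and home. The arm mostly hid it at the end, so I did not measure its final position; only part of the handle was visible, where it had been left.
- **Thread drop:** I turned the bolt backward about 102° and it sank 7.3 mm with no resistance.
- **Forward turn:** I then turned it forward 334° in the same grip. The turn reads about 5.8 rad from the black line in the picture, which agrees with the wrist angle.
- **Final state:** The head is about 14.7 mm below its start (allowed 12.5 to 19 mm). Finger opening is 31 mm on the 32 mm head at a 30 N grip setting, and side force on the wrist is about 5 N.
- **Tin and die blocks:** The arm made no contact with them that I saw or felt, but I did not measure their positions at the end.

No check failed. The two cameras disagreed by about 2 to 3 mm on the holder's sideways position, so I used values between them.

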